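# Snap the notice frame shut

## Task

A new notice has been laid in the snap frame on the desk, and two of its hinged edge bars, one long and one short that meet at a corner, still stand open. With the fingertips press the long bar shut at its free end (the end away from the other open bar) and run along it in light contact, end to end, as far as the shared corner, then carry on round the corner and press the short bar shut and run along it in the same way to its far end, so that the notice is smoothed ahead of the fingers and both bars are left clicked flat. Only touch and press: do not press hard, do not lift the frame or push it away, and leave the things around it where they are.

Things in the scene. Friction and masses are not known exactly. Their poses are not given: they have to be found in the camera images.
- frame: A5 snap frame (notice frame) lying face up, loose, 0.8 kg; 190 mm along its x, 250 mm along its y; origin at the centre of its underside, z up. Aluminium edge bars along its four sides between black corner pieces (23 mm square, top 12 mm above the desk), a floor-plan notice inside. The +x long side and the -y short side stand open; the other two are shut, their tops 12.5 mm above the desk.
- long_bar (a joint): hinge of the open long bar (204 x 20 x 3 mm), rad: 0 open, 0.7 clicked shut and flat. It turns on the frame's outer edge, 9.5 mm above the desk; open, it leans inward, its lip 23 mm above the desk. A light spring lifts it to 0 again unless it is pressed right down, where a barb clicks under a catch at mid-length. Pressing it down takes 2 to 6 N; shut, it gives about 1 mm under 8 N.
- short_bar (a joint): hinge of the open short bar (144 x 20 x 3 mm, on the frame's -y side), rad: 0 open, 0.7 clicked shut and flat; hinge, spring, catch and heights as for the long bar
- long_free_end (a point): point on the middle line of the long bar's top face as it lies when shut (12.5 mm above the desk), at the very end of the bar that is away from the open short bar: where the stroke starts. Fixed to the frame
- long_corner_end (a point): the same at the long bar's other end, beside the corner that the two open bars share (204 mm from long_free_end)
- short_corner_end (a point): point on the middle line of the short bar's top face as it lies when shut (12.5 mm above the desk), at its end beside the shared corner
- short_far_end (a point): the same at the short bar's other end (144 mm from short_corner_end): where the stroke ends
- marker: felt marker, 13 mm thick, 128 mm long, lying near the frame's shut long side; loose; leave it. Origin at the centre of its underside
- sticky_notes: block of sticky notes, 76 x 76 x 28 mm, lying near the shut short side; loose; leave it. Origin at the centre of its underside
- eraser: white eraser, 44 x 28 x 12 mm, near the corner of the two shut sides; loose; leave it. Origin at the centre of its underside
- phone: smart phone lying face up, 147 x 72 x 8 mm, to the right of the frame; loose; leave it. Origin at the centre of its underside

How it is judged:
By the outcome, as a careful person would: the job done as asked, in the order asked, and still so for the second after the job is handed in, with the robot touching nothing.
It also fails if it takes over 45 s, if anything falls off the work surface, if the arm or the gripper's body presses on something with over 40 N, if the wrist force passes 120 N, or if a joint passes its speed limit or range.

## Robot

A 6-joint arm with a two-finger parallel gripper is mounted at the origin on the work surface; the furniture and walls round the work are solid. World frame = base frame: x ahead of the robot, y to its left, z up, the work surface at z = 0. Lengths are in m, angles in degrees, forces in N, time in s.
With the tool pointing down it reaches from about 0.4 to 0.825 m from the base axis. Payload 7 kg.
Tool frame: the origin (TCP) lies between the finger pads; the fingertips stand 14 mm ahead of it and the grasp point (between the pads) lies 5 mm behind it; z points along the fingers, y is the line along which they close (so a half turn about z gives the same grasp; the last joint's range is limited). The gripper opens to 88 mm and grips with 3 to 60 N. Pads are 19 mm wide; open, the fingers measure 130 mm over their backs; the gripper's body (78 mm by 193 mm) begins 47 mm behind the grasp point.
Start: joints at [82.225, 20.546, 0.682, 0, -70.136, -16.507], TCP at [0.278, 0.615, 0.241] pointing down, gripper open.
Joint ranges: [-176.03, 176.03], [-82.01, 121.73], [-58.28, 71.71], [-173.87, 95.51], [-174.79, -0.11], [-173.66, 173.66]. Speed limits (degrees/s): [136.94, 136.94, 172.46, 180, 180, 180].

## Interface

Orientations are given as [roll, pitch, yaw] about the fixed x, y, z axes, in that order (R = Rz(yaw) Ry(pitch) Rx(roll)).
In Python, from plant import status, cams, job gives the robot as it stands. The module is installed in compiled form; this text tells all that it offers.
- The arm moves only by the tool step_arm, never from a script. Its arguments are lists of equal length, an entry for each row: "xyz": the shift along the tool's x, y, z each as a share of 20 cm, from -1 to 1, a list of three; "yaw": the turn about the tool's z as a share of 360 degrees, from -1 to 1; "claw": the closure, from -1 (fully open) to 1 (shut). A call has 1 to 20 rows; each row is the pose to reach, as a shift and turn from the pose commanded when the call began, along the tool's axes at that moment, turning the shorter way round; what a row does not reach only later rows make up. A row lasts 1/12 s, in which the tool goes at most 41.7 mm and 7.16 degrees, less where a joint would pass 70% of its speed; a pose out of reach is approached as far as the arm can. A call with a number of a shift or a turn outside -1 to 1 is refused whole. A call with a gripper value outside its range is refused whole. The fingers move at their own pace and stop on an object; "grip_force" is the grip in N (left out, the last holds). Time passes only in rows, so rows that repeat a pose let the fingers close. It gives the time, the measured TCP pose, the force, the opening and the grip force at its end, in the units of the state.
- status.get_state(): the state, without advancing time (a new reading comes with each control period).
- cams.capture(name): name is "scene" or "top"; returns (picture, depth): 480x640x3 uint8, blue, green, red; 480x640 float32, m along the optical axis (not along the pixel's ray), 0 where there is no reading.
- cams.calibration(name): a dict with "mtx" (3x3 intrinsics, pixels), "camera_from_world" (4x4, takes a point from world to camera coordinates). Camera axes: x right, y down, z forward; pixel columns grow to the right and rows downward; lengths in m; the calibration is good to about 2 mm. A picture is of the moment at which its call begins. calibration takes no time and is no camera call.
- job.close_job(): hands the job in; it is judged then, once.
The state is a dict: "time_s": time; "joints": joint angles; "qd": joint speeds; "joint_torque": joint torques, N m; "tcp_pos": TCP position; "eef_rot": TCP orientation; "contact_force": force on the tool from outside, world axes, zero at the start; "moment": the same for the moment, N m; "gripper_width": finger opening in m; "gripper_force": force on a finger pad.
Only numpy, scipy, OpenCV 4.12 (cv2) and the standard library are available. Lean on these libraries where they do the work, as an engineer would, in place of code of your own. Each camera call takes 0.05 s, during which the arm holds its last target. There are 200 camera calls.

## Working session

There is one attempt and no reset: what is moved stays moved. The work goes in short steps, Python scripts to look and compute and a tool call to move; the robot and the scene stay as the last step left them, time stands still between calls to the robot, and variables do not carry over. Pictures are saved under pics/ and viewed, at most 10 in all, crops included, and the job is handed in when it is done.

Besides the shell and the picture viewer there is one more tool, called after ">>>" in YAML: its name, and indented under it one key for each argument. step_arm: Moves the arm, as the interface text tells. Shift numbers are shares of 20 cm and turn numbers shares of 360 degrees, none past 1 either way. Its arguments: {"type":"object","properties":{"xyz":{"type":"array"},"yaw":{"type":"array"},"claw":{"type":"array"},"grip_force":{"type":"number"}},"required":["xyz","yaw","claw"]}

```bash
mkdir -p pics; python3 - <<'E'
from plant import status,cams
import cv2,numpy as np
s=status.get_state();print(s['tcp_pos'],s['eef_rot'],s['contact_force'],s['gripper_width'],s['time_s'])
for n in("top","scene"):
    p,d=cams.capture(n);c=cams.calibration(n);cv2.imwrite(f"pics/{n}0.png",p);np.savez(f"{n}0.npz",p=p,d=d,K=c['mtx'],T=c['camera_from_world'])
    print(n,c['mtx'].round(1).tolist(),np.linalg.inv(c['camera_from_world']).round(3).tolist())
E
```

```text
[0.27740304 0.61483558 0.23963227] [ 1.79903992e+02 -9.62740442e-03 -2.42859039e+01] [-0.03896298  0.51511367 -0.27674665] 0.0876994521726975 0.0
top [[436.8, 0.0, 310.5], [0.0, 436.8, 239.9], [0.0, 0.0, 1.0]] [[0.009, -0.983, 0.183, 0.403], [-1.0, -0.01, -0.007, -0.024], [0.009, -0.182, -0.983, 0.891], [0.0, 0.0, 0.0, 1.0]]
scene [[520.3, 0.0, 315.1], [0.0, 520.3, 245.2], [0.0, 0.0, 1.0]] [[0.639, -0.535, 0.553, -0.148], [-0.769, -0.452, 0.452, -0.602], [0.008, -0.714, -0.7, 0.926], [0.0, 0.0, 0.0, 1.0]]
```

View pics/top0.png

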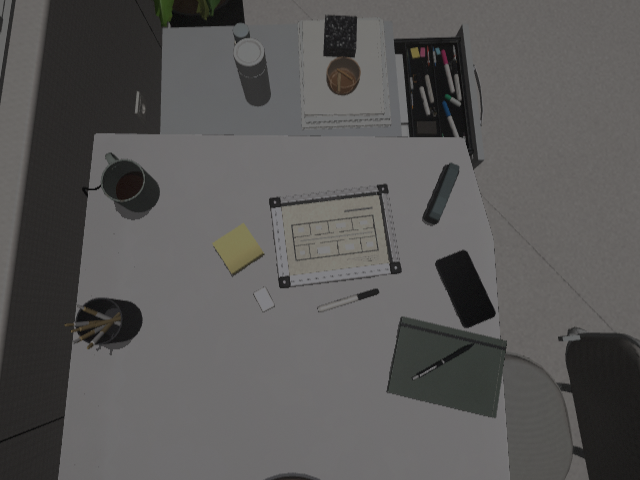

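View pics/scene0.png

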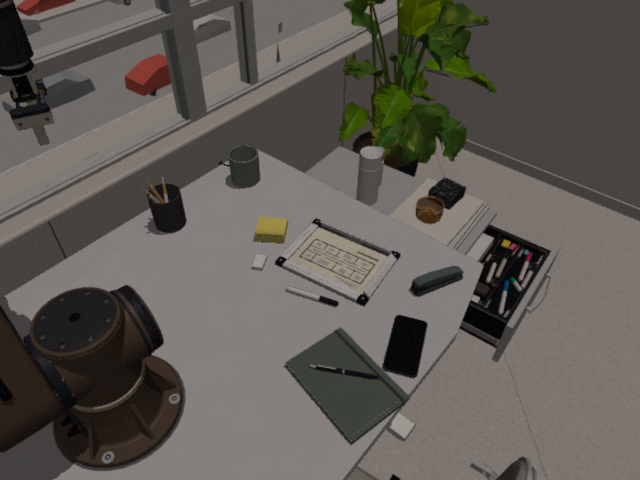

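The pictures show the frame with corner pieces at top-view pixels (275,202), (383,188), (395,268) and (285,282). The shut long side is at the bottom by the marker and the shut short side is at the left by the notes. So the open bars are the top (far) and the right one, and they share the corner at (383,188).

```bash
cat > h.py <<'E'
import numpy as np,cv2
def ray(z,K,T,uv,h):
    C=np.linalg.inv(T);o=C[:3,3];d=C[:3,:3]@np.linalg.inv(K)@np.array([*uv,1.])
    return o+d*(h-o[2])/d[2]
def corners(p,guess,r=9):
    g=p.max(2);out=[]
    for u,v in guess:
        w=g[v-r:v+r+1,u-r:u+r+1];n,l,s,c=cv2.connectedComponentsWithStats((w<55).astype(np.uint8))
        i=1+np.argmax(s[1:,4]);out.append((c[i]+[u-r,v-r],s[i,4]))
    return out
def fit(P,Q): # Q model -> P world
    a,b=P.mean(0),Q.mean(0);U,S,V=np.linalg.svd((Q-b).T@(P-a));R=(U@V).T
    return R,a-R@b
E
python3 - <<'E'
from h import *
M=np.array([[83.5,113.5],[83.5,-113.5],[-83.5,-113.5],[-83.5,113.5]])/1e3
for n,g in(("top",[(275,202),(383,188),(395,268),(285,282)]),("scene",[(317,224),(395,256),(363,297),(282,262)])):
    z=np.load(n+"0.npz");K,T,p,d=z['K'],z['T'],z['p'],z['d']
    c=corners(p,g);P=np.array([ray(0,K,T,x[0],.012)[:2] for x in c])
    R,t=fit(P,M);print(n,[(x[0].round(1).tolist(),int(x[1])) for x in c]);print(P.round(4).tolist(),'yaw',np.degrees(np.arctan2(R[1,0],R[0,0])),'t',t,'res mm',((P-M@R.T-t)*1e3).round(1).tolist())
    for k,q in dict(free=(.085,.102),lc=(.085,-.102),sc=(.072,-.115),sf=(-.072,-.115)).items(): print(k,(R@q+t).round(4))
    x0,y0,w,h=(255,170,160,130) if n=="top" else (265,205,150,110)
    cv2.imwrite(f"pics/{n}_z.png",cv2.resize(cv2.convertScaleAbs(p[y0:y0+h,x0:x0+w],alpha=1.4),None,fx=4,fy=4,interpolation=2))
E
```

```text
top [([275.1, 202.4], 107), ([381.7, 189.3], 87), ([394.5, 266.9], 118), ([284.0, 281.8], 111)]
[[0.645, 0.044], [0.6759, -0.1787], [0.5128, -0.2012], [0.4804, 0.0221]] yaw 7.953955454972494 t [ 0.57852428 -0.07844211] res mm [[-0.5, -1.6], [-1.0, 0.6], [1.3, 1.2], [0.2, -0.3]]
free [0.6486 0.0343]
lc [ 0.6768 -0.1677]
sc [ 0.6657 -0.1824]
sf [ 0.5231 -0.2023]
scene [([319.0, 223.6], 51), ([395.8, 254.4], 34), ([362.2, 299.3], 96), ([279.9, 261.2], 63)]
[[0.6426, 0.0325], [0.6775, -0.1845], [0.5077, -0.2055], [0.4757, 0.0183]] yaw 7.679525007411078 t [ 0.57586242 -0.08478871] res mm [[-0.8, -6.3], [3.7, 1.6], [-0.6, 2.9], [-2.3, 1.8]]
free [0.6465 0.0277]
lc [ 0.6737 -0.1745]
sc [ 0.6626 -0.1891]
sf [ 0.5199 -0.2084]
```

View pics/top_z.png

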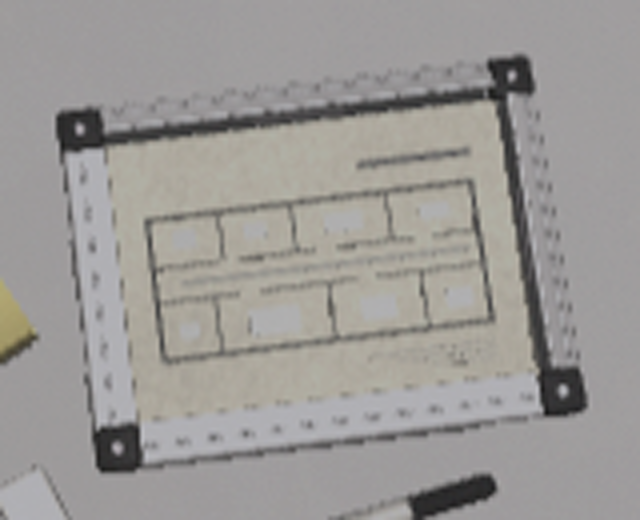

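The crop shows the white screws marking the corner centres at zoom pixels (80,128), (512,76), (562,391) and (118,447). The far bar and the right bar appear narrower and greyer, so they are the open ones. I'll refit using these.

```bash
cat >> h.py <<'E'
def frame():
    z=np.load("top0.npz");M=np.array([[83.5,113.5],[83.5,-113.5],[-83.5,-113.5],[-83.5,113.5]])/1e3
    P=np.array([ray(0,z['K'],z['T'],(255+(u+.5)/4-.5,170+(v+.5)/4-.5),.012)[:2] for u,v in((80,128),(512,76),(562,391),(118,447))])
    R,t=fit(P,M);return R,t,P-M@R.T-t
def loc():
    from plant import status
    from scipy.spatial.transform import Rotation as Ro
    s=status.get_state();R,t,_=frame();p=s['tcp_pos']
    print('t',s['time_s'],'frame xy mm',((R.T@(p[:2]-t))*1e3).round(1),'tip z',round((p[2]-.014)*1e3,1),'rot',s['eef_rot'].round(2),'F',(s['contact_force']).round(2),'w',round(s['gripper_width'],4))
    A=Ro.from_euler('xyz',s['eef_rot'],degrees=True).as_matrix()
    return s,R,t,A
def go(fx,fy,tipz):
    s,R,t,A=loc();w=np.r_[R@[fx/1e3,fy/1e3]+t,tipz/1e3+.014]
    print('share',(A.T@(w-s['tcp_pos'])/.2).round(4),'yaw share',round((s['eef_rot'][2]-np.degrees(np.arctan2(R[1,0],R[0,0])))/360,4),'world',w.round(4))
E
python3 - <<'E'
from h import *
R,t,r=frame();print(t,np.degrees(np.arctan2(R[1,0],R[0,0])),(r*1e3).round(1).tolist())
z=np.load("top0.npz");
for uv in((100,305),(125,165)): print(ray(0,z['K'],z['T'],uv,.12), z['d'][uv[1]-8:uv[1]+8,uv[0]-8:uv[0]+8].min())
go(85,102,286);go(85,102,60)
E
```

```text
[ 0.57931995 -0.07902458] 7.736484700578185 [[-0.0, 0.2], [0.1, -0.3], [-0.1, 0.4], [-0.0, -0.3]]
[0.42756159 0.3355775  0.12      ] 0.0
[0.68368455 0.31425607 0.12      ] 0.8349851
t 0.1 frame xy mm [-205.7  728.3] tip z 225.7 rot [ 1.7992e+02 -1.0000e-02 -2.4290e+01] F [-0.41 -0.16  0.04] w 0.0873
share [ 2.893   1.8844 -0.2983] yaw share -0.089 world [0.6498 0.0335 0.3   ]
t 0.1 frame xy mm [-205.7  728.3] tip z 225.7 rot [ 1.7992e+02 -1.0000e-02 -2.4290e+01] F [-0.41 -0.16  0.04] w 0.0873
share [2.8929 1.8828 0.8317] yaw share -0.089 world [0.6498 0.0335 0.074 ]
```

>>> step_arm:
  xyz:
    - [0.2,0.1,-0.3]
    - [0.96,0.63,-0.3]
    - [0.96,0.63,-0.3]
    - [0.96,0.63,-0.3]
    - [0.96,0.63,-0.3]
    - [0.96,0.63,-0.3]
    - [0.96,0.63,-0.3]
    - [0.96,0.63,-0.3]
  yaw: [0,0,0,0,0,0,0,0]
  claw: [1,1,1,1,1,1,1,1]
  grip_force: 5

```text
time_s: 0.77
tcp_pos: [0.4018, 0.4197, 0.3012]
eef_rot: [-179.9, 0.0, -24.5]
contact_force: [0.0, 0.1, 0.1]
gripper_width: 0.0399
gripper_force: 0.0
```

>>> step_arm:
  xyz:
    - [0.96,0.63,0]
    - [0.96,0.63,0]
    - [0.96,0.63,0]
    - [0.96,0.63,0]
    - [0.96,0.63,0]
    - [0.96,0.63,0]
    - [0.96,0.63,0]
  yaw: [0,0,0,0,0,0,0]
  claw: [1,1,1,1,1,1,1]

```text
time_s: 1.35
tcp_pos: [0.5253, 0.2253, 0.2998]
eef_rot: [179.9, 0.0, -24.4]
contact_force: [-1.2, 1.6, -0.5]
gripper_width: 0.0009
gripper_force: 0.0
```

>>> step_arm:
  xyz:
    - [0.97,0.62,0]
    - [0.97,0.62,0]
    - [0.97,0.62,0]
    - [0.97,0.62,0]
    - [0.97,0.62,0]
    - [0.97,0.62,0]
    - [0.97,0.62,0.5]
    - [0.97,0.62,1]
    - [0.97,0.62,1]
    - [0.97,0.62,1]
    - [0.97,0.62,1]
    - [0.97,0.62,1]
    - [0.97,0.62,1]
  yaw: [-0.089,-0.089,-0.089,-0.089,-0.089,-0.089,-0.089,-0.089,-0.089,-0.089,-0.089,-0.089,-0.089]
  claw: [1,1,1,1,1,1,1,1,1,1,1,1,1]

```text
time_s: 2.43
tcp_pos: [0.6489, 0.0356, 0.0988]
eef_rot: [179.9, 0.3, 7.8]
contact_force: [0.3, -0.2, 0.6]
gripper_width: 0.0005
gripper_force: 0.0
```

```bash
python3 - <<'E'
from h import *
go(85,100,30)
E
```

```text
t 2.4333 frame xy mm [ 84.4 104.2] tip z 84.8 rot [179.93   0.27   7.83] F [ 0.29 -0.21  0.57] w 0.0005
share [0.0043 0.0205 0.2739] yaw share 0.0003 world [0.6501 0.0315 0.044 ]
```

>>> step_arm:
  xyz:
    - [0.004,0.013,0.1]
    - [0.004,0.013,0.2]
    - [0.004,0.013,0.28]
    - [0.004,0.013,0.28]
    - [0.004,0.013,0.28]
  yaw: [0,0,0,0,0]
  claw: [1,1,1,1,1]

```text
time_s: 2.85
tcp_pos: [0.6523, 0.0332, 0.0467]
eef_rot: [180.0, -0.1, 7.8]
contact_force: [-0.0, -0.2, 0.8]
gripper_width: 0.0007
gripper_force: 0.0
```

```bash
python3 - <<'E'
from h import *
go(85,101,14)
from plant import cams
p,d=cams.capture("scene");cv2.imwrite("pics/s1.png",cv2.resize(p[190:320,250:430],None,fx=4,fy=4,interpolation=2))
E
```

```text
t 2.85 frame xy mm [ 87.4 101.3] tip z 32.7 rot [ 1.7999e+02 -1.2000e-01  7.8200e+00] F [-0.03 -0.17  0.81] w 0.0007
share [-0.0124  0.0016  0.0933] yaw share 0.0002 world [0.6499 0.0325 0.028 ]
```

View pics/s1.png

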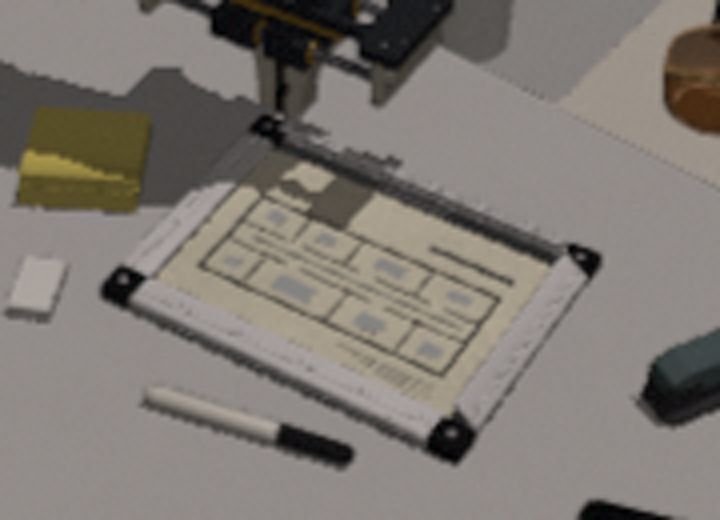

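The fingertips hang over the free-end corner, at about (280,115) in the crop. The nearby items are undisturbed.

>>> step_arm:
  xyz:
    - [0,0,0.02]
    - [0,0,0.03]
  yaw: [0,0]
  claw: [1,1]

```text
time_s: 3.07
tcp_pos: [0.6522, 0.0329, 0.0403]
eef_rot: [-180.0, -0.2, 7.8]
contact_force: [0.4, -0.0, 0.2]
gripper_width: 0.0001
gripper_force: 0.0
```

>>> step_arm:
  xyz:
    - [0,0,0]
    - [0,0,0]
  yaw: [0,0]
  claw: [1,1]

```text
time_s: 3.23
tcp_pos: [0.6511, 0.0324, 0.0391]
eef_rot: [-180.0, -0.0, 7.8]
contact_force: [-0.2, 0.3, 0.1]
gripper_width: 0.0006
gripper_force: 0.0
```

```bash
python3 - <<'E'
from h import *
go(85,101,14)
E
```

```text
t 3.2333 frame xy mm [ 86.2 100.8] tip z 25.1 rot [-1.80e+02 -3.00e-02  7.76e+00] F [-0.23  0.28  0.11] w 0.0006
share [-0.0059 -0.0012  0.0554] yaw share 0.0001 world [0.6499 0.0325 0.028 ]
```

>>> step_arm:
  xyz:
    - [-0.006,0,0.01]
    - [-0.006,0,0.02]
    - [-0.006,0,0.03]
    - [-0.006,0,0.04]
    - [-0.006,0,0.045]
    - [-0.006,0,0.05]
    - [-0.006,0,0.05]
  yaw: [0,0,0,0,0,0,0]
  claw: [1,1,1,1,1,1,1]

```text
time_s: 3.82
tcp_pos: [0.6497, 0.0322, 0.0282]
eef_rot: [-180.0, 0.0, 7.8]
contact_force: [0.7, -0.1, -0.5]
gripper_width: 0.0001
gripper_force: 0.0
```

>>> step_arm:
  xyz:
    - [0,0,0.005]
    - [0,0,0.01]
    - [0,0,0.01]
  yaw: [0,0,0]
  claw: [1,1,1]

```text
time_s: 4.07
tcp_pos: [0.6499, 0.0323, 0.0266]
eef_rot: [180.0, -0.0, 7.8]
contact_force: [-1.3, 1.2, 3.2]
gripper_width: 0.0004
gripper_force: 1.5
```

>>> step_arm:
  xyz:
    - [0,0,0.002]
    - [0,0,0.002]
    - [0,0,0.002]
  yaw: [0,0,0]
  claw: [1,1,1]

```text
time_s: 4.32
tcp_pos: [0.6499, 0.0323, 0.0264]
eef_rot: [-180.0, -0.0, 7.8]
contact_force: [-2.7, 0.7, 4.7]
gripper_width: 0.0005
gripper_force: 2.2
```

```bash
python3 - <<'E'
from h import *
go(85,-102,12.2)
from plant import cams
p,d=cams.capture("scene");cv2.imwrite("pics/s2.png",cv2.resize(p[190:320,250:430],None,fx=4,fy=4,interpolation=2))
E
```

```text
t 4.3167 frame xy mm [ 85.  100.8] tip z 12.4 rot [-1.80e+02 -2.00e-02  7.77e+00] F [-2.7   0.69  4.72] w 0.0005
share [-3.0000e-04  1.0139e+00  1.2000e-03] yaw share 0.0001 world [ 0.6773 -0.1687  0.0262]
```

View pics/s2.png

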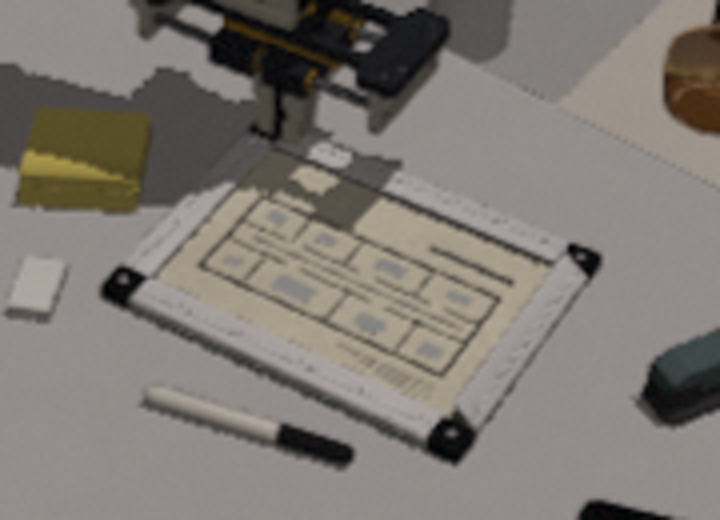

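The long bar now lies flat along its length. The tips rest on the free end at 4.7 N, so I'll stroke along it.

>>> step_arm:
  xyz:
    - [0,0.02,0]
    - [0,0.04,0]
    - [0,0.06,0]
    - [0,0.08,0]
    - [0,0.1,0]
    - [0,0.12,0]
  yaw: [0,0,0,0,0,0]
  claw: [1,1,1,1,1,1]

```text
time_s: 4.87
tcp_pos: [0.6537, 0.0082, 0.0266]
eef_rot: [-180.0, -0.1, 7.8]
contact_force: [-0.6, 4.2, 6.1]
gripper_width: 0.0006
gripper_force: 2.8
```

>>> step_arm:
  xyz:
    - [0,0.02,-0.002]
    - [0,0.04,-0.002]
    - [0,0.06,-0.002]
    - [0,0.08,-0.002]
    - [0,0.1,-0.002]
    - [0,0.12,-0.002]
    - [0,0.14,-0.002]
    - [0,0.16,-0.002]
  yaw: [0,0,0,0,0,0,0,0]
  claw: [1,1,1,1,1,1,1,1]

```text
time_s: 5.53
tcp_pos: [0.6576, -0.0236, 0.0267]
eef_rot: [-180.0, -0.0, 7.8]
contact_force: [0.2, 3.3, 5.2]
gripper_width: 0.0003
gripper_force: 2.7
```

```bash
python3 - <<'E'
from h import *
go(85,-102,12.2)
E
```

```text
t 5.5333 frame xy mm [85.  44.4] tip z 12.7 rot [-1.7999e+02 -2.0000e-02  7.7600e+00] F [0.22 3.34 5.24] w 0.0003
share [-2.000e-04  7.321e-01  2.500e-03] yaw share 0.0001 world [ 0.6773 -0.1687  0.0262]
```

>>> step_arm:
  xyz:
    - [0,0.02,0]
    - [0,0.04,0]
    - [0,0.06,0]
    - [0,0.08,0]
    - [0,0.1,0.001]
    - [0,0.12,0.001]
    - [0,0.14,0.002]
    - [0,0.16,0.002]
    - [0,0.18,0.003]
    - [0,0.2,0.003]
    - [0,0.22,0.003]
  yaw: [0,0,0,0,0,0,0,0,0,0,0]
  claw: [1,1,1,1,1,1,1,1,1,1,1]

```text
time_s: 6.45
tcp_pos: [0.664, -0.0667, 0.0267]
eef_rot: [-180.0, -0.1, 7.8]
contact_force: [-0.9, 6.2, 8.7]
gripper_width: 0.0008
gripper_force: 4.1
```

```bash
python3 - <<'E'
from h import *
go(85,-102,12.2)
E
```

```text
t 6.45 frame xy mm [85.6  0.8] tip z 12.7 rot [-1.7998e+02 -9.0000e-02  7.7800e+00] F [-0.9   6.24  8.71] w 0.0008
share [-0.0034  0.514   0.0021] yaw share 0.0001 world [ 0.6773 -0.1687  0.0262]
```

>>> step_arm:
  xyz:
    - [0,0.01,-0.004]
    - [0,0.03,-0.004]
    - [0,0.05,-0.004]
    - [0,0.07,-0.004]
    - [0,0.09,-0.004]
    - [0,0.11,-0.004]
  yaw: [0,0,0,0,0,0]
  claw: [1,1,1,1,1,1]

```text
time_s: 6.95
tcp_pos: [0.6662, -0.089, 0.0268]
eef_rot: [-180.0, 0.0, 7.8]
contact_force: [-0.4, 3.6, 5.4]
gripper_width: 0.0005
gripper_force: 2.6
```

```bash
python3 - <<'E'
from h import *
go(85,-102,12.2)
from plant import cams
p,d=cams.capture("top");np.savez("top1.npz",p=p)
for g in((275,202),(395,268),(285,282)): print([ (corners(np.load(f"top{i}.npz")['p'],[g])[0][0].round(2),corners(np.load(f"top{i}.npz")['p'],[g])[0][1]) for i in(0,1)])
E
```

```text
t 6.95 frame xy mm [ 84.8 -21.6] tip z 12.8 rot [-179.99    0.      7.76] F [-0.38  3.63  5.42] w 0.0005
share [0.0009 0.4019 0.0029] yaw share 0.0001 world [ 0.6773 -0.1687  0.0262]
[(array([275.07, 202.45]), np.int32(107)), (array([274.79, 202.51]), np.int32(84))]
[(array([394.53, 266.87]), np.int32(118)), (array([390. , 265.5]), np.int32(4))]
[(array([284.01, 281.82]), np.int32(111)), (array([280.43, 283.04]), np.int32(23))]
```

```bash
python3 - <<'E'
from h import *
a,b=[np.load(f"top{i}.npz")['p'] for i in(0,1)]
for n,(x,y,w,h) in dict(c3=(375,250,35,35),c4=(265,265,35,35),notice=(295,215,80,40),c1=(262,190,28,28),marker=(310,283,75,35)).items():
    A,B=[np.float32(cv2.cvtColor(i[y:y+h,x:x+w],6)) for i in(a,b)]
    print(n,cv2.phaseCorrelate(A,B,cv2.createHanningWindow((w,h),5)),A.mean(),B.mean())
cv2.imwrite("pics/t1.png",cv2.resize(b[150:310,230:430],None,fx=4,fy=4,interpolation=2))
E
```

```text
c3 ((0.019856075830528397, 0.08518799184700399), 0.9977506248303402) 103.088165 156.08897
c4 ((-0.0202247900114898, 0.028347556693610443), 0.9983451690202878) 105.0049 157.21878
notice ((0.27349532059511716, -0.022915693259637493), 0.5623592023551464) 45.213634 55.904823
c1 ((-0.05296976600887504, -0.2061658606384693), 0.8962660535176595) 99.71811 119.28189
marker ((0.4966555184857171, -0.03556350446119083), 0.9988162920210096) 106.30286 160.96228
```

View pics/t1.png

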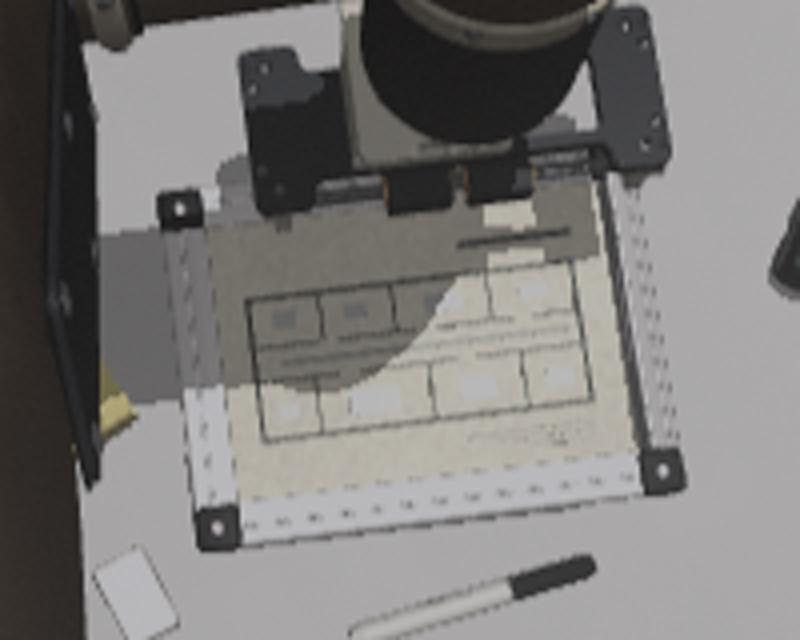

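The frame has not moved: its corners are within 0.1 px. Exposure has brightened, but everything else is in place. I'll carry on to the corner.

>>> step_arm:
  xyz:
    - [0,0.02,0]
    - [0,0.04,0]
    - [0,0.06,0]
    - [0,0.08,0]
    - [0,0.1,0]
    - [0,0.12,0]
    - [0,0.14,0]
    - [0,0.16,0]
    - [0,0.18,0]
    - [0,0.2,0]
  yaw: [0,0,0,0,0,0,0,0,0,0]
  claw: [1,1,1,1,1,1,1,1,1,1]

```text
time_s: 7.83
tcp_pos: [0.6715, -0.1287, 0.0267]
eef_rot: [-180.0, 0.0, 7.8]
contact_force: [-0.5, 3.3, 4.9]
gripper_width: 0.0004
gripper_force: 2.3
```

```bash
python3 - <<'E'
from h import *
go(85,-102,12.2)
E
```

```text
t 7.8333 frame xy mm [ 84.7 -61.6] tip z 12.7 rot [-1.80e+02  2.00e-02  7.76e+00] F [-0.48  3.31  4.86] w 0.0004
share [0.0015 0.2018 0.0023] yaw share 0.0001 world [ 0.6773 -0.1687  0.0262]
```

>>> step_arm:
  xyz:
    - [0.001,0.02,0]
    - [0.001,0.04,0]
    - [0.001,0.06,0]
    - [0.001,0.08,0]
    - [0.001,0.1,0]
    - [0.001,0.12,0]
    - [0.001,0.14,0]
    - [0.001,0.16,0]
    - [0.001,0.18,0]
    - [0.001,0.2,0]
    - [0.001,0.21,0]
  yaw: [0,0,0,0,0,0,0,0,0,0,0]
  claw: [1,1,1,1,1,1,1,1,1,1,1]

```text
time_s: 8.75
tcp_pos: [0.6775, -0.1706, 0.0266]
eef_rot: [180.0, 0.0, 7.7]
contact_force: [-0.0, 2.4, 2.8]
gripper_width: 0.0007
gripper_force: 1.3
```

```bash
python3 - <<'E'
from h import *
go(72,-115,28)
E
```

```text
t 8.75 frame xy mm [  84.9 -103.9] tip z 12.6 rot [1.80e+02 1.00e-02 7.74e+00] F [-0.    2.35  2.77] w 0.0007
share [-0.0646  0.0554 -0.0769] yaw share 0.0 world [ 0.6661 -0.1833  0.042 ]
```

>>> step_arm:
  xyz:
    - [0,0.02,0]
    - [0,0.04,0]
    - [0,0.055,0]
    - [0,0.055,-0.04]
    - [0,0.055,-0.08]
    - [0,0.055,-0.08]
    - [-0.03,0.055,-0.08]
    - [-0.07,0.055,-0.08]
    - [-0.07,0.055,-0.08]
    - [-0.07,0.055,-0.08]
  yaw: [0,0,0,0,0,0,0,0,0,0]
  claw: [1,1,1,1,1,1,1,1,1,1]

```text
time_s: 9.58
tcp_pos: [0.6643, -0.1827, 0.0427]
eef_rot: [-180.0, 0.0, 7.8]
contact_force: [-0.2, -0.2, -0.0]
gripper_width: 0.0005
gripper_force: 0.0
```

```bash
python3 - <<'E'
from h import *
go(71,-115,14)
from plant import cams
p,d=cams.capture("scene");cv2.imwrite("pics/s3.png",cv2.resize(p[190:320,250:430],None,fx=4,fy=4,interpolation=2))
E
```

```text
t 9.5833 frame xy mm [  70.2 -114.2] tip z 28.7 rot [-1.7999e+02  3.0000e-02  7.7500e+00] F [-0.24 -0.17 -0.05] w 0.0005
share [0.0039 0.0041 0.0737] yaw share 0.0001 world [ 0.6652 -0.1834  0.028 ]
```

View pics/s3.png

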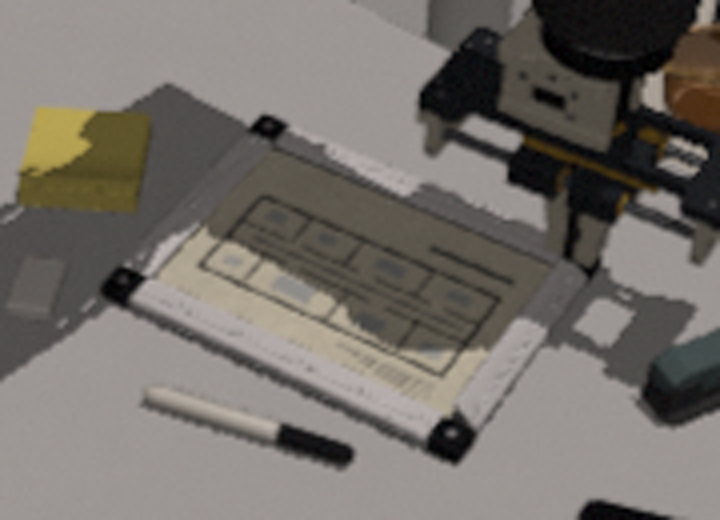

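The long bar stays flat with nothing touching it, so it has clicked. The tips are over the shared corner at about (580,262). Next I'll press the short bar.

>>> step_arm:
  xyz:
    - [0.003,0.004,0.01]
    - [0.003,0.004,0.02]
    - [0.003,0.004,0.03]
    - [0.003,0.004,0.04]
    - [0.003,0.004,0.05]
    - [0.003,0.004,0.06]
    - [0.003,0.004,0.07]
    - [0.003,0.004,0.075]
    - [0.003,0.004,0.078]
    - [0.003,0.004,0.078]
  yaw: [0,0,0,0,0,0,0,0,0,0]
  claw: [1,1,1,1,1,1,1,1,1,1]

```text
time_s: 10.47
tcp_pos: [0.6659, -0.1835, 0.0269]
eef_rot: [180.0, 0.0, 7.8]
contact_force: [-0.2, 0.3, 0.9]
gripper_width: 0.0003
gripper_force: 0.4
```

>>> step_arm:
  xyz:
    - [0,0,0.002]
    - [0,0,0.002]
  yaw: [0,0]
  claw: [1,1]

```text
time_s: 10.63
tcp_pos: [0.6659, -0.1836, 0.0267]
eef_rot: [180.0, 0.0, 7.8]
contact_force: [0.0, 0.4, 1.6]
gripper_width: 0.0003
gripper_force: 0.8
```

```bash
python3 - <<'E'
from h import *
go(-72,-115,12.4)
E
```

```text
t 10.6333 frame xy mm [  71.7 -115.2] tip z 12.7 rot [179.99   0.     7.75] F [0.04 0.4  1.62] w 0.0003
share [-0.7184 -0.0014  0.0017] yaw share 0.0 world [ 0.5235 -0.2027  0.0264]
```

>>> step_arm:
  xyz:
    - [0,0,0.003]
    - [0,0,0.003]
    - [-0.02,0,0.003]
    - [-0.04,0,0.003]
    - [-0.06,0,0.003]
    - [-0.08,0,0.003]
  yaw: [0,0,0,0,0,0]
  claw: [1,1,1,1,1,1]

```text
time_s: 11.13
tcp_pos: [0.6501, -0.1857, 0.0266]
eef_rot: [180.0, -0.1, 7.8]
contact_force: [2.6, -0.7, 3.6]
gripper_width: 0.0006
gripper_force: 1.7
```

>>> step_arm:
  xyz:
    - [-0.02,0,0]
    - [-0.04,0,0]
    - [-0.06,0,0]
    - [-0.08,0,0]
    - [-0.1,0,0]
  yaw: [0,0,0,0,0]
  claw: [1,1,1,1,1]

```text
time_s: 11.55
tcp_pos: [0.6303, -0.1883, 0.0265]
eef_rot: [180.0, -0.1, 7.8]
contact_force: [3.4, 0.4, 4.4]
gripper_width: 0.0007
gripper_force: 2.4
```

```bash
python3 - <<'E'
from h import *
go(-72,-115,12.4)
E
```

```text
t 11.55 frame xy mm [  35.8 -115.2] tip z 12.5 rot [ 1.7998e+02 -6.0000e-02  7.7700e+00] F [3.36 0.41 4.44] w 0.0007
share [-5.391e-01 -1.100e-03  1.000e-04] yaw share 0.0001 world [ 0.5235 -0.2027  0.0264]
```

>>> step_arm:
  xyz:
    - [-0.02,0,0]
    - [-0.04,0,0]
    - [-0.06,0,0]
    - [-0.08,0,0.001]
    - [-0.1,0,0.001]
    - [-0.12,0,0.002]
    - [-0.14,0,0.002]
    - [-0.16,0,0.002]
    - [-0.18,0,0.002]
    - [-0.2,0,0.002]
  yaw: [0,0,0,0,0,0,0,0,0,0]
  claw: [1,1,1,1,1,1,1,1,1,1]

```text
time_s: 12.38
tcp_pos: [0.5915, -0.1937, 0.0265]
eef_rot: [180.0, -0.1, 7.8]
contact_force: [3.9, 1.1, 6.6]
gripper_width: 0.0004
gripper_force: 3.3
```

>>> step_arm:
  xyz:
    - [-0.02,0,-0.001]
    - [-0.04,0,-0.002]
    - [-0.06,0,-0.002]
    - [-0.08,0,-0.002]
    - [-0.1,0,-0.002]
    - [-0.12,0,-0.002]
  yaw: [0,0,0,0,0,0]
  claw: [1,1,1,1,1,1]

```text
time_s: 12.88
tcp_pos: [0.567, -0.1969, 0.0265]
eef_rot: [180.0, -0.1, 7.8]
contact_force: [2.8, -0.1, 4.9]
gripper_width: 0.0004
gripper_force: 2.6
```

```bash
python3 - <<'E'
from h import *
go(-72,-115,12.4)
E
```

```text
t 12.8833 frame xy mm [ -28.1 -115.2] tip z 12.5 rot [ 1.7998e+02 -6.0000e-02  7.7700e+00] F [ 2.85 -0.13  4.89] w 0.0004
share [-2.194e-01 -9.000e-04  1.000e-04] yaw share 0.0001 world [ 0.5235 -0.2027  0.0264]
```

>>> step_arm:
  xyz:
    - [-0.02,0,0]
    - [-0.04,0,0]
    - [-0.06,0,0]
    - [-0.08,0,0]
    - [-0.1,0,0]
    - [-0.12,0,0]
    - [-0.14,0,0]
    - [-0.16,0,0]
    - [-0.18,0,0]
    - [-0.2,0,0]
    - [-0.22,0,0]
    - [-0.225,0,0]
    - [-0.225,0,0]
  yaw: [0,0,0,0,0,0,0,0,0,0,0,0,0]
  claw: [1,1,1,1,1,1,1,1,1,1,1,1,1]

```text
time_s: 13.97
tcp_pos: [0.5217, -0.2031, 0.0263]
eef_rot: [180.0, 0.0, 7.8]
contact_force: [2.2, 0.4, 6.7]
gripper_width: 0.0004
gripper_force: 3.3
```

```bash
python3 - <<'E'
from h import *
go(-72,-115,12.4)
E
```

```text
t 13.9667 frame xy mm [ -73.8 -115.2] tip z 12.3 rot [180.     0.     7.75] F [2.22 0.41 6.74] w 0.0004
share [ 0.0091 -0.0009 -0.0003] yaw share 0.0 world [ 0.5235 -0.2027  0.0264]
```

>>> step_arm:
  xyz:
    - [0,0,-0.03]
    - [0,0,-0.1]
    - [0,0,-0.3]
    - [0,0,-0.5]
    - [0,0,-0.7]
    - [0,0,-0.8]
    - [-0.3,0,-0.8]
    - [-0.3,0,-0.8]
    - [-0.3,0,-0.8]
    - [-0.3,0,-0.8]
  yaw: [0,0,0,0,0,0,0,0,0,0]
  claw: [1,1,1,1,1,1,1,1,1,1]

```text
time_s: 14.8
tcp_pos: [0.4602, -0.2111, 0.1858]
eef_rot: [-179.9, 0.1, 7.7]
contact_force: [0.6, -0.7, 1.5]
gripper_width: 0.0004
gripper_force: 0.0
```

```bash
python3 - <<'E'
from h import *
from plant import cams
loc()
p,d=cams.capture("scene");cv2.imwrite("pics/s4.png",cv2.resize(p[190:320,250:430],None,fx=4,fy=4,interpolation=2))
b,d=cams.capture("top");a=np.load("top0.npz")['p']
cv2.imwrite("pics/t4.png",cv2.resize(b[150:310,230:430],None,fx=4,fy=4,interpolation=2))
for n,(x,y,w,h) in dict(c4=(265,265,35,35),c1=(262,190,28,28),marker=(310,283,75,35),eraser=(248,282,30,32)).items():
    A,B=[np.float32(cv2.cvtColor(i[y:y+h,x:x+w],6)) for i in(a,b)]
    print(n,cv2.phaseCorrelate(A,B,cv2.createHanningWindow((w,h),5)))
E
```

```text
t 14.8 frame xy mm [-135.8 -114.8] tip z 171.8 rot [-1.7994e+02  1.3000e-01  7.6900e+00] F [ 0.63 -0.72  1.48] w 0.0004
c4 ((-0.7579505198062009, 1.5603940000286975), 0.4191702221646721)
c1 ((0.9821139798152743, -0.15708323947742997), 0.40756150775485567)
marker ((15.117027737281106, 10.028876782693906), 0.2866201678028813)
eraser ((-0.09000934216900625, -0.12456321656973657), 0.7385017146666845)
```

View pics/s4.png

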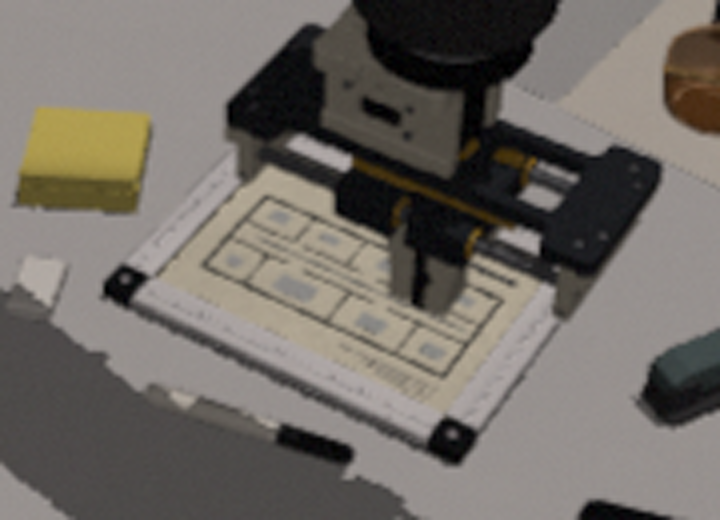

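View pics/t4.png

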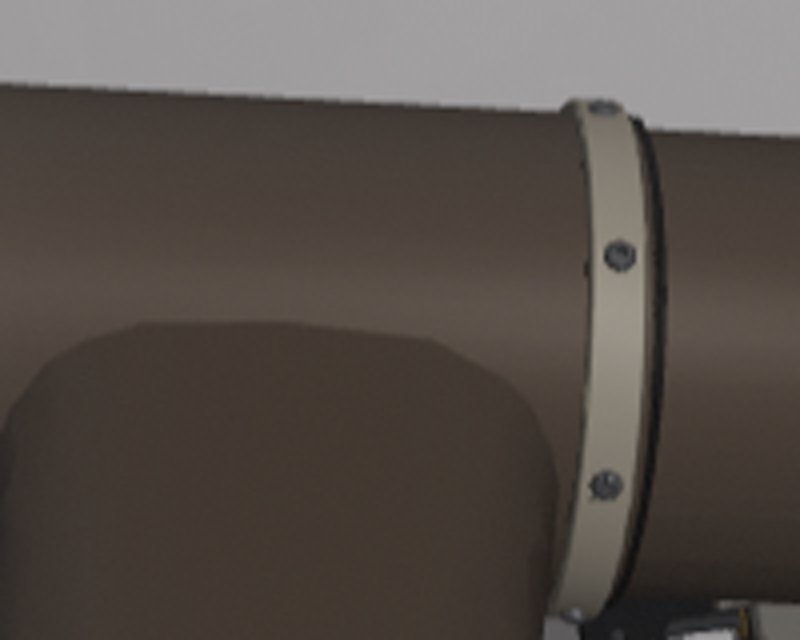

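The scene view shows both bars apparently flat, but the arm hides the top view. I'll move aside and use the last picture for a combined check.

>>> step_arm:
  xyz:
    - [0,0.2,-0.3]
    - [0,0.4,-0.3]
    - [0,0.6,-0.3]
    - [0,0.8,-0.3]
    - [0,1,-0.3]
    - [0,1,-0.3]
    - [0,1,-0.3]
    - [0,1,-0.3]
  yaw: [0,0,0,0,0,0,0,0]
  claw: [1,1,1,1,1,1,1,1]

```text
time_s: 15.57
tcp_pos: [0.4895, -0.4099, 0.2441]
eef_rot: [-179.9, 0.2, 7.6]
contact_force: [-1.1, 0.1, -0.5]
gripper_width: 0.0003
gripper_force: 0.0
```

```bash
python3 - <<'E'
from h import *
from plant import cams
loc()
p,d=cams.capture("scene");b,d=cams.capture("top");a=np.load("top0.npz")['p']
r=lambda i:cv2.resize(i,(390,340),interpolation=2)
cv2.imwrite("pics/f.png",np.hstack([r(b[165:300,255:410]),r(p[200:335,265:420])]))
for n,(x,y,w,h) in dict(c4=(265,265,35,35),c3=(375,250,35,35),c1=(262,190,28,28),marker=(310,283,75,35),eraser=(248,282,30,32),phone=(430,240,70,95),notes=(205,218,65,62)).items():
    A,B=[np.float32(cv2.cvtColor(i[y:y+h,x:x+w],6)) for i in(a,b)]
    print(n,cv2.phaseCorrelate(A,B,cv2.createHanningWindow((w,h),5)))
E
```

```text
t 15.5667 frame xy mm [-133.6 -315.8] tip z 230.1 rot [-1.7988e+02  1.7000e-01  7.6500e+00] F [-1.08  0.09 -0.48] w 0.0003
c4 ((0.4177506160483908, -0.5940801975411816), 0.9613280127077927)
c3 ((0.0549315893220772, 0.21630917981583764), 0.8179816640453574)
c1 ((0.5618255754930654, -0.39427633413447793), 0.7182074647479587)
marker ((0.4371455379456677, -0.21636036020627003), 0.8253803069503219)
eraser ((0.0007913229679061828, 0.013809560986397074), 0.9894670113921166)
phone ((0.25084273887943453, 0.16359012646550042), 0.4543422232899401)
notes ((0.02870629821205739, 0.0002765923304224316), 0.978160497215059)
```

View pics/f.png

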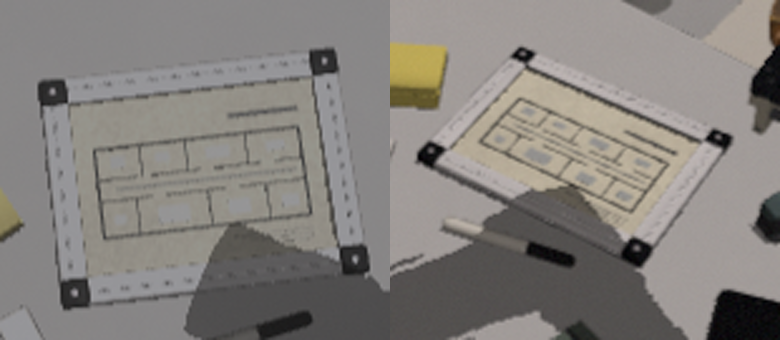

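All four bars lie flat in both views, with the frame and surrounding items in place, so I'm handing in.

```bash
python3 -c "
from plant import job
print(job.close_job())"
```

```text
the job is handed in; nothing more can be done
None
```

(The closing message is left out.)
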